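# Open the child-resistant disinfectant tub at a vaccination station

## Robot

A 6-joint arm with a two-finger parallel gripper is mounted at the origin on the work surface. World frame = base frame: x ahead of the robot, y to its left, z up, the work surface at z = 0. Lengths are in m, angles in degrees, forces in N, time in s.
With the tool pointing down it reaches from about 0.25 to 0.725 m from the base axis. Payload 9.7 kg.
Tool frame: the origin (TCP) lies on the centre line of the jaws, within the pads' length; the fingertips stand 17 mm ahead of it and the grasp point (between the pads) lies 2 mm behind it (bot.nose_length is the distance from the TCP to the fingertips, in m); x points along the fingers, y is the direction in which the jaws open and shut, and the axes are right-handed (so a half turn about x gives the same grasp; the last joint's range is limited). The gripper opens to 85 mm and grips with 20 to 120 N. Pads are 22 mm wide; open, the fingers measure 114 mm over their backs; the gripper's body (76 mm by 85 mm) begins 54 mm behind the grasp point. The pads swing forward as they close: fully open they stand 13 mm farther back than shut.
Start: joints at [76.834, 4.979, 10.078, 95.1, 0, 90], TCP at [0.125, 0.536, 0.248] pointing down, gripper open.
Joint ranges: [-179.16, 179.16], [-48.56, 103.87], [-65.8, 70.77], [-126.05, 130.52], [-82.76, 87.17], [-180, 180]. Speed limits (degrees/s): [127.2, 127.2, 147.25, 180, 180, 180].

## Interface

Orientations are given as [roll, pitch, yaw] about the fixed x, y, z axes, in that order (R = Rz(yaw) Ry(pitch) Rx(roll)).
In Python, from workcell import bot, viewer, ticket gives the robot as it stands.
- The arm moves only by the tool jog_arm, never from a script. Its argument "deltas" is a list of rows, each an object of numbers: "fingers": the opening, from 0 (shut) to 1 (fully open); "x", "y", "z": the shift along the world's x, y, z in mm; "twist": the turn about the world's z in degrees. A call has 1 to 10 rows; each row is the pose to reach, as a shift and turn from the pose measured when the call began; what a row does not reach only later rows make up. A row lasts 1/10 s, in which the tool goes at most 50 mm and 8.59 degrees, less where a joint would pass 70% of its speed; a pose out of reach is approached as far as the arm can. A call with a gripper value outside its range is refused whole. The fingers move at their own pace and stop on an object; "grip_force" is the grip in N (left out, the last holds). Time passes only in rows, so rows that repeat a pose let the fingers close. It gives the time, the measured TCP pose, the force and the opening at its end, in the units of the state.
- bot.get_obs(): the state, without advancing time (a new reading comes with each control period).
- viewer.camera(name): name is "scene" or "top" or "wrist"; returns a dict with "image" (480x640x3 uint8, red, green, blue), "fovy" (degrees; the focal length in pixels is half the picture's height over the tangent of half this angle, whatever the lens; pixels are square), "cx", "cy" (the principal point, pixels), "world_to_cam" (4x4, takes a point from world to camera coordinates); the wrist camera has in their place "tool_from_camera" (4x4, takes a point from camera to tool coordinates, whose origin is the TCP and whose axes are the tool frame's). Camera axes: x right, y down, z forward; pixel columns grow to the right and rows downward; lengths in m; the calibration is good to about 2 mm. The wrist camera is an equidistant fisheye: a pixel r from the principal point sees the ray r / f radians off the axis. A picture is of the moment at which its call begins: read the wrist's pose just before it. There is no depth.
- ticket.job_done(): hands the job in, once; it reports no verdict.
The state is a dict: "time": time; "q": joint angles; "qd": joint speeds; "joint_efforts": joint torques, N m; "ee_pos": TCP position; "tcp_rot": TCP orientation; "wrist_force": force on the tool from outside, world axes, zero at the start; "torque": the same for the moment, N m; "opening": finger opening in m.
Only numpy, scipy, OpenCV 4.12 (cv2) and the standard library are available. Lean on these libraries where they do the work, as an engineer would, in place of code of your own. Each camera call takes 0.05 s, during which the arm holds its last target.

## Task

Open the tub of disinfectant tablets with the orange cap: press its child-resistant cap down hard by the grip bar and, keeping it down, turn it anticlockwise (seen from above) about a quarter turn, then let go so that the cap pops up unlocked. Do not force it round while it is not pressed down, and leave the blue and the green tub locked.

Things in the scene. Friction and masses are not known exactly. Their poses are not given: they have to be found in the camera images.
- orange_grip (a point): Grip bar of the orange cap. White tub, orange band, fixed in a grey 110 mm holder. Cap: disc 68 mm across, 22 high, its flat top 100 mm above the table when locked; across it an upright bar 52 long, 14 thick, 28 high, white line on top. Point: on the turning axis in the bar, 20 mm above the disc's top, 8 below the bar's top, 120 mm above the table when locked. x along the bar, y across it, z up.
- orange_press (a joint): How far the orange cap is pressed down, m: 0 locked, 0.011 at the lower stop, -0.006 popped up. A spring pushes it up: 6 N at 0, 10 N at 5 mm, 15 N at 11 mm. Less than 5 mm down, an inner lug blocks turning; 7 to 10 mm down it turns easily. Let go too early in the turn, it stays caught down.
- orange_cap (a joint): Turn of the orange cap about its vertical axis, rad: 0 locked, growing anticlockwise seen from above, end stop at 1.65. From about 1.0 on the cap is free to pop up; 1.2 to 1.5 is good. Locked, it has 0.1 of play. It stays where it is left.
- blue_cap (a joint): Turn of the cap of the equal tub with blue band and blue cap, rad, 0 locked; to be left locked.
- green_cap (a joint): Turn of the cap of the equal tub with green band and green cap, rad, 0 locked; to be left locked.

How it is judged:
By the outcome, as a careful person would: the job done as asked, in the order asked, and still so for the second after the job is handed in, with the robot touching nothing.
It also fails if it takes over 40 s, if anything falls off the work surface, if the arm or the gripper's body presses on something with over 40 N, if the wrist force passes 120 N, or if a joint passes its speed limit or range.

## Working session

There is one attempt and no reset: what is moved stays moved. The work goes in short steps, Python scripts to look and compute and a tool call to move; the robot and the scene stay as the last step left them, time stands still between calls to the robot, and variables do not carry over. Pictures are saved under pics/ and viewed, and the job is handed in when it is done.

Besides the shell and the picture viewer there is one more tool, called after "Emit:" as name(argument=value, ...), one argument or row to a line, values as JSON. jog_arm: Moves the arm, as the interface text tells. Its arguments: {"type":"object","properties":{"deltas":{"type":"array"},"grip_force":{"type":"number"}},"required":["deltas"]}

```bash
mkdir -p pics; ls; python3 - <<'E'
from workcell import bot, viewer
import cv2
o=bot.get_obs();print(o, bot.nose_length)
for n in("scene","top"):
    c=viewer.camera(n);cv2.imwrite(f"pics/{n}0.png",c["image"][:,:,::-1]);print(n,c["fovy"],c["cx"],c["cy"],c["world_to_cam"])
E
```

```text
pics
{'time': 0.0, 'q': array([ 7.68340522e+01,  5.01061962e+00,  1.00351737e+01,  9.51007296e+01,
       -7.49033593e-04,  8.99997822e+01]), 'qd': array([-0.05055425, -0.05096956,  0.02321858,  0.00271929, -0.02212494,
        0.06606513]), 'joint_efforts': array([-8.46755847e-04, -5.20387709e+01,  4.64804792e+01,  1.61671301e-02,
       -4.85246710e-05, -7.29650282e-06]), 'ee_pos': array([0.12522988, 0.5353359 , 0.24759412]), 'tcp_rot': array([ -89.43684736,   89.92382077, -102.60257685]), 'wrist_force': array([ 0.25671698,  0.07355839, -0.10255153]), 'torque': array([ 0.01640516,  0.00176488, -0.0173172 ]), 'opening': 0.08545145697100871} 0.017
scene 53.040960681575186 319.42054074437846 241.5200641980648 [[-0.71396665  0.70007181 -0.01229163  0.37304974]
 [ 0.56103084  0.56148645 -0.60825764 -0.23009544]
 [-0.41892244 -0.44117166 -0.79364448  1.27185933]
 [ 0.          0.          0.          1.        ]]
top 46.28568191859682 334.7307885122839 234.87514032953806 [[ 0.03136152 -0.99950547 -0.00229411  0.00390621]
 [-0.97062481 -0.02990739 -0.23873213  0.54570854]
 [ 0.23854546  0.00971372 -0.97108275  0.88854365]
 [ 0.          0.          0.          1.        ]]
```

View pics/scene0.png

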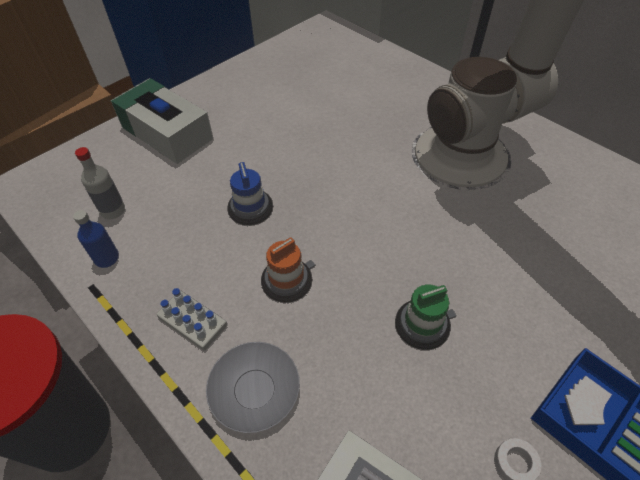

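View pics/top0.png

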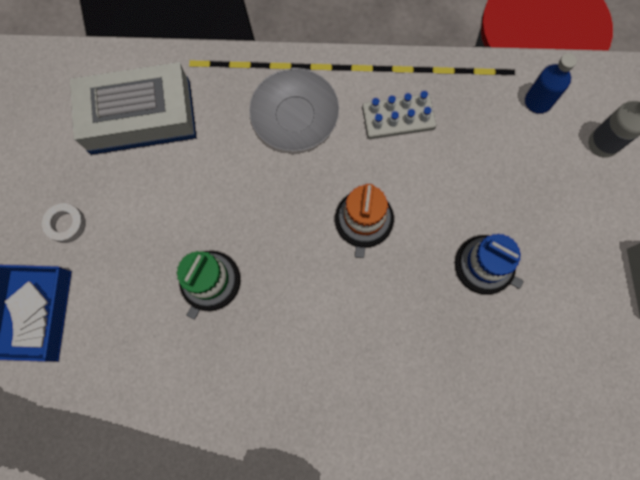

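The scene view has the orange cap at about (285,250) px. In the top view the orange cap is at about (366,203), green at (200,270) and blue at (500,252). Next I measure the bar line and the disc.

```bash
cat > h.py <<'E'
import numpy as np,cv2
from workcell import bot, viewer
def ray(c,u,v):
    f=240/np.tan(np.radians(c["fovy"])/2);T=c["world_to_cam"]
    d=np.array([(u-c["cx"])/f,(v-c["cy"])/f,1.]);return -T[:3,:3].T@T[:3,3],T[:3,:3].T@d
def plane(c,u,v,z):
    o,d=ray(c,u,v);return (o+d*(z-o[2])/d[2])
def proj(c,P):
    f=240/np.tan(np.radians(c["fovy"])/2);p=c["world_to_cam"]@np.append(P,1);return p[0]/p[2]*f+c["cx"],p[1]/p[2]*f+c["cy"]
E
python3 - <<'E'
from h import *
out=[]
for n,(x,y) in dict(scene=(285,265),top=(366,210)).items():
    c=viewer.camera(n);im=c["image"][:,:,::-1].copy()
    hsv=cv2.cvtColor(im,cv2.COLOR_BGR2HSV)
    m=cv2.inRange(hsv,(3,130,60),(18,255,255));k,l,s,ce=cv2.connectedComponentsWithStats(m)
    for i in range(1,k):
        if s[i][4]>60: print(n,s[i],ce[i])
    # white-ish line: low saturation near cap
    w=np.zeros(m.shape,np.uint8);b=s[1+np.argmax(s[1:,4])]
    h=cv2.convexHull(np.argwhere(l==1+np.argmax(s[1:,4]))[:,::-1].astype(np.int32));cv2.fillConvexPoly(w,h,255)
    wl=cv2.bitwise_and(w,cv2.inRange(hsv,(0,0,120),(180,125,255)))
    k,l2,s2,ce2=cv2.connectedComponentsWithStats(wl)
    for i in range(1,k):
        if s2[i][4]>8:
            r=cv2.minAreaRect(np.argwhere(l2==i)[:,::-1].astype(np.float32));bp=cv2.boxPoints(r)
            e=sorted([(np.linalg.norm(bp[j]-bp[(j+1)%4]),(bp[j]+bp[(j+1)%4])/2) for j in range(4)],key=lambda t:t[0])[:2]
            A=plane(c,*e[0][1],.128);B=plane(c,*e[1][1],.128)
            print(" line",s2[i],A,B,(A+B)/2,np.degrees(np.arctan2(*(A-B)[1::-1])),np.linalg.norm(A-B))
    out.append(cv2.resize(im[y-50:y+50,x-65:x+65],(650,500) if 0 else (400,308),interpolation=cv2.INTER_CUBIC))
cv2.imwrite("pics/crop1.png",np.hstack(out))
E
```

```text
scene [267 238  33  35 698] [283.13896848 256.78510029]
scene [271 279  24   9  79] [281.88607595 283.84810127]
 line [272 238  20  13  60] [ 0.56845976 -0.03316738  0.128     ] [ 0.61306121 -0.03787407  0.128     ] [ 0.59076049 -0.03552073  0.128     ] 173.9759995644069 0.04484910353973672
top [ 346  184   43   42 1216] [366.08634868 205.41036184]
 line [365 184   6  28 107] [ 0.61672216 -0.03330145  0.128     ] [ 0.57087219 -0.02828239  0.128     ] [ 0.59379717 -0.03079192  0.128     ] -6.247120863439171 0.04612385679169465
```

View pics/crop1.png

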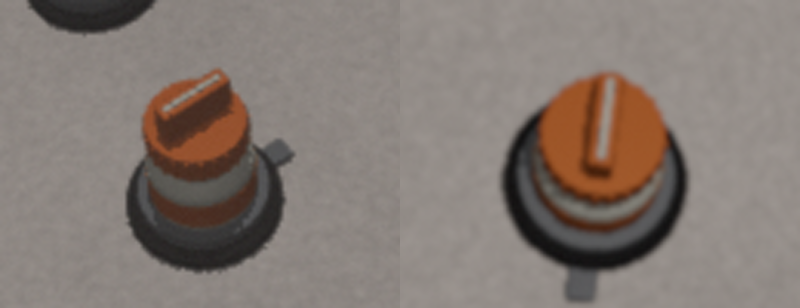

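```bash
python3 - <<'E'
from h import *
from scipy.spatial.transform import Rotation as R
o=bot.get_obs();M=R.from_euler('xyz',o['tcp_rot'],degrees=True).as_matrix();print(M.round(3))
print("jaw dir deg",np.degrees(np.arctan2(M[1,1],M[0,1])))
c=viewer.camera("wrist");print(c["fovy"],c["cx"],c["cy"],c["tool_from_camera"].round(4))
E
```

```text
[[-0.     0.228  0.974]
 [-0.001  0.974 -0.228]
 [-1.    -0.001 -0.   ]]
jaw dir deg 76.83254633171299
65.70646984690485 314.61678150545856 232.76112142083528 [[-3.000e-04 -2.887e-01  9.574e-01 -1.245e-01]
 [ 1.000e+00 -2.000e-04  3.000e-04  4.000e-04]
 [ 1.000e-04  9.574e-01  2.887e-01 -7.490e-02]
 [ 0.000e+00  0.000e+00  0.000e+00  1.000e+00]]
```

Emit:
jog_arm(
  deltas=[
    {"x": 32,"y": -38,"z": 0,"twist": 1},
    {"x": 64,"y": -76,"z": 0,"twist": 2},
    {"x": 96,"y": -115,"z": 0,"twist": 3},
    {"x": 128,"y": -153,"z": 0,"twist": 4},
    {"x": 160,"y": -192,"z": 0,"twist": 5},
    {"x": 192,"y": -230,"z": 0,"twist": 6},
    {"x": 224,"y": -269,"z": 0,"twist": 7},
    {"x": 250,"y": -300,"z": 0,"twist": 7},
  ],
)

```text
validation failed for argument at $.de...
```

```bash
python3 - <<'E'
from h import *
o=bot.get_obs();print(o['time'],o['q'],o['ee_pos'],o['tcp_rot'])
E
```

```text
0.25 [ 7.68328409e+01  4.99265858e+00  1.00580651e+01  9.50994786e+01
 -9.36334745e-04  9.00021110e+01] [0.12526793 0.53544368 0.24797152] [ -88.42374141   89.96591503 -101.59301117]
```

Emit:
jog_arm(
  deltas=[
    {"fingers": 1,"x": 32,"y": -38,"z": 0,"twist": 1},
    {"fingers": 1,"x": 64,"y": -76,"z": 0,"twist": 2},
    {"fingers": 1,"x": 96,"y": -115,"z": 0,"twist": 3},
    {"fingers": 1,"x": 128,"y": -153,"z": 0,"twist": 4},
    {"fingers": 1,"x": 160,"y": -192,"z": 0,"twist": 5},
    {"fingers": 1,"x": 192,"y": -230,"z": 0,"twist": 6},
    {"fingers": 1,"x": 224,"y": -269,"z": 0,"twist": 7},
    {"fingers": 1,"x": 250,"y": -300,"z": 0,"twist": 7},
  ],
)

```text
time: 1.05
ee_pos: [0.3763, 0.2333, 0.2481]
tcp_rot: [-33.5, 90.0, -39.7]
wrist_force: [0.8, 1.3, -0.1]
opening: 0.0852
```

```bash
python3 - <<'E'
from h import *
o=bot.get_obs();print(o['time'],o['q'],o['ee_pos'],o['tcp_rot'])
E
```

```text
1.05 [ 3.18207905e+01 -9.61652097e+00 -4.05135985e+00  9.55516438e+01
 -4.03416763e-02  3.79940232e+01] [0.37632354 0.2332975  0.24813869] [-33.48146954  89.95745392 -39.65470692]
```

Emit:
jog_arm(
  deltas=[
    {"fingers": 1,"x": 30,"y": -37,"z": 0,"twist": 0},
    {"fingers": 1,"x": 60,"y": -74,"z": 0,"twist": 0},
    {"fingers": 1,"x": 90,"y": -111,"z": 0,"twist": 0},
    {"fingers": 1,"x": 120,"y": -148,"z": 0,"twist": 0},
    {"fingers": 1,"x": 150,"y": -185,"z": 0,"twist": 0},
    {"fingers": 1,"x": 180,"y": -222,"z": 0,"twist": 0},
    {"fingers": 1,"x": 205,"y": -252,"z": 0,"twist": 0},
    {"fingers": 1,"x": 216,"y": -266,"z": 0,"twist": 0},
    {"fingers": 1,"x": 216,"y": -266,"z": 0,"twist": 0},
    {"fingers": 1,"x": 216,"y": -266,"z": 0,"twist": 0},
  ],
)

```text
time: 2.05
ee_pos: [0.5921, -0.0327, 0.2477]
tcp_rot: [-149.5, 90.0, -155.7]
wrist_force: [0.7, 0.4, 0.1]
opening: 0.0858
```

```bash
cat >> h.py <<'E'
from scipy.spatial.transform import Rotation as R
def tool(o):
    T=np.eye(4);T[:3,:3]=R.from_euler('xyz',o['tcp_rot'],degrees=True).as_matrix();T[:3,3]=o['ee_pos'];return T
def wplane(c,W,u,v,z):
    f=240/np.tan(np.radians(c["fovy"])/2);d=np.array([u-c["cx"],v-c["cy"]]);r=np.hypot(*d);t=r/f
    dc=np.array([*(d/r*np.sin(t)),np.cos(t)]);d=W[:3,:3]@dc;p=W[:3,3];return p+d*(z-p[2])/d[2]
E
python3 - <<'E'
from h import *
o=bot.get_obs();c=viewer.camera("wrist");cv2.imwrite("pics/w1.png",c["image"][:,:,::-1])
T=tool(o);print(o['time'],o['q'],o['ee_pos'],"jaw",np.degrees(np.arctan2(T[1,1],T[0,1])))
W=T@c["tool_from_camera"]
hsv=cv2.cvtColor(c["image"],cv2.COLOR_RGB2HSV);m=cv2.inRange(hsv,(3,130,60),(18,255,255))
k,l,s,ce=cv2.connectedComponentsWithStats(m);j=1+np.argmax(s[1:,4]);print(s[j])
h=cv2.convexHull(np.argwhere(l==j)[:,::-1].astype(np.int32));w=np.zeros_like(m);cv2.fillConvexPoly(w,h,255)
wl=cv2.bitwise_and(w,cv2.inRange(hsv,(0,0,120),(180,125,255)))
k,l,s,ce=cv2.connectedComponentsWithStats(wl)
for i in range(1,k):
    if s[i][4]>15:
        bp=cv2.boxPoints(cv2.minAreaRect(np.argwhere(l==i)[:,::-1].astype(np.float32)))
        e=sorted([(np.linalg.norm(bp[j]-bp[(j+1)%4]),(bp[j]+bp[(j+1)%4])/2) for j in range(4)],key=lambda t:t[0])[:2]
        A,B=[wplane(c,W,*q[1],.128) for q in e];print(s[i],e,A,B,(A+B)/2,np.degrees(np.arctan2(*(A-B)[1::-1])),np.linalg.norm(A-B))
E
```

```text
2.05 [-3.15887658e+00  1.10605777e+01  1.67930933e+01  9.57562093e+01
 -1.23051930e-02  3.05705774e+00] [ 0.59211977 -0.03273598  0.24773615] jaw 83.78407093929624
[ 272  173   91   93 5612]
[315 201   6  43 256] [(np.float32(5.0), array([317.5, 201. ], dtype=float32)), (np.float32(5.0), array([317.5, 243. ], dtype=float32))] [ 0.56904081 -0.02761959  0.128     ] [ 0.59853049 -0.03077194  0.128     ] [ 0.58378565 -0.02919577  0.128     ] 173.89843137539128 0.029657684350811033
[297 258  11   6  18] [(np.float32(1.3416407), array([297.10004, 257.80002], dtype=float32)), (np.float32(1.3416407), array([307.10004, 262.80002], dtype=float32))] [ 0.60787744 -0.04617461  0.128     ] [ 0.61237481 -0.03962244  0.128     ] [ 0.61012613 -0.04289853  0.128     ] -124.46543524954727 0.00794715928869092
[328 259   8   6  18] [(np.float32(1.7888272), array([335.20004, 259.40005], dtype=float32)), (np.float32(1.7888272), array([327.60007, 263.20004], dtype=float32))] [ 0.61198327 -0.01967824  0.128     ] [ 0.61425081 -0.0252764   0.128     ] [ 0.61311704 -0.02247732  0.128     ] 112.0504831560169 0.00603995533554134
```

View pics/w1.png

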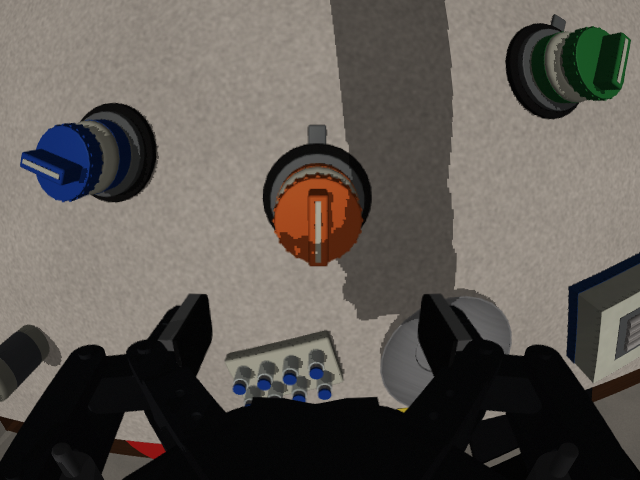

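The wrist view shows the bar line running from about (317,201) to (317,262) px. The lateral position and the angle (-6°) agree with the top view. I'll move down and look once more.

Emit:
jog_arm(
  deltas=[
    {"fingers": 1,"x": 0,"y": 2,"z": -30,"twist": 0},
    {"fingers": 1,"x": 0,"y": 2,"z": -60,"twist": 0},
    {"fingers": 1,"x": 0,"y": 2,"z": -75,"twist": 0},
    {"fingers": 1,"x": 0,"y": 2,"z": -75,"twist": 0},
  ],
)

```text
time: 2.5
ee_pos: [0.5904, -0.029, 0.1711]
tcp_rot: [-174.6, 89.8, 179.3]
wrist_force: [0.3, 0.2, -0.2]
opening: 0.0856
```

```bash
python3 - <<'E'
from h import *
o=bot.get_obs();c=viewer.camera("wrist");im=c["image"][:,:,::-1];cv2.imwrite("pics/w2.png",im)
T=tool(o);print(o['time'],o['ee_pos'],"jaw",np.degrees(np.arctan2(T[1,1],T[0,1])))
W=T@c["tool_from_camera"];np.save("W.npy",W)
c2=viewer.camera("top");cv2.imwrite("pics/t2.png",c2["image"][:,:,::-1])
hsv=cv2.cvtColor(c["image"],cv2.COLOR_RGB2HSV)
m=cv2.inRange(hsv,(3,130,40),(18,255,255));k,l,s,ce=cv2.connectedComponentsWithStats(m);print(s[1+np.argmax(s[1:,4])])
x,y,w,h=s[1+np.argmax(s[1:,4])][:4];cr=im[max(y-20,0):y+h+20,x-20:x+w+20];print(x-20,max(y-20,0));cv2.imwrite("pics/w2c.png",cv2.resize(cr,None,fx=3,fy=3))
E
```

```text
2.5 [ 0.59035747 -0.02901181  0.17114016] jaw 83.92301968460828
[  253   194   121   130 10498]
233 174
```

View pics/w2c.png

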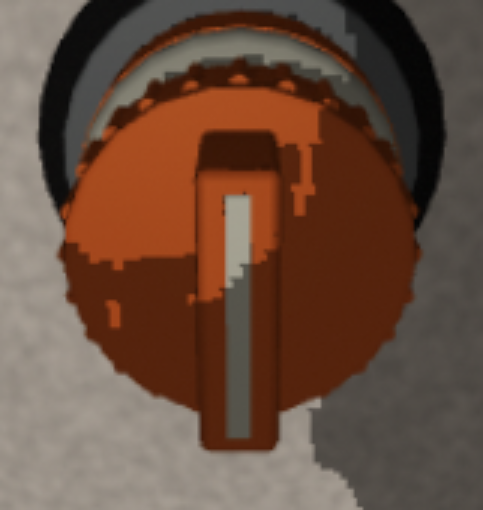

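```bash
python3 - <<'E'
from h import *
W=np.load("W.npy");c=dict(fovy=65.70646984690485,cx=314.61678150545856,cy=232.76112142083528)
A=wplane(c,W,233+237.5/3-.33,174+170/3,.128);B=wplane(c,W,233+238.5/3-.33,174+449/3,.128);print(A,B,(A+B)/2,np.linalg.norm(A-B),np.degrees(np.arctan2(*(B-A)[1::-1])))
# disc at z=.1: left/right edges
for p in[(62,245),(418,245)]: print(wplane(c,W,233+p[0]/3,174+p[1]/3,.1))
E
```

```text
[ 0.56499084 -0.02697627  0.128     ] [ 0.61504309 -0.03227303  0.128     ] [ 0.59001697 -0.02962465  0.128     ] 0.05033173071449743 -6.0408190969007975
[ 0.58425346 -0.06242174  0.1       ]
[0.59135811 0.00436688 0.1       ]
```

The wrist view gives a bar centre of about (0.590, -0.030) at -6°, and the disc edges agree with that. Now descend and grip.

Emit:
jog_arm(
  deltas=[
    {"fingers": 1,"x": 1,"y": -1,"z": -25,"twist": 0},
    {"fingers": 1,"x": 1,"y": -1,"z": -45,"twist": 0},
    {"fingers": 1,"x": 1,"y": -1,"z": -51,"twist": 0},
    {"fingers": 1,"x": 1,"y": -1,"z": -51,"twist": 0},
  ],
  grip_force=60,
)

```text
time: 3.0
ee_pos: [0.5926, -0.0302, 0.1237]
tcp_rot: [-5.6, 89.9, -11.7]
wrist_force: [0.3, 0.3, 0.3]
opening: 0.0854
```

Emit:
jog_arm(
  deltas=[
    {"fingers": 0,"x": 0,"y": 0,"z": 0,"twist": 0},
    {"fingers": 0,"x": 0,"y": 0,"z": 0,"twist": 0},
    {"fingers": 0,"x": 0,"y": 0,"z": 0,"twist": 0},
    {"fingers": 0,"x": 0,"y": 0,"z": 0,"twist": 0},
    {"fingers": 0,"x": 0,"y": 0,"z": 0,"twist": 0},
    {"fingers": 0,"x": 0,"y": 0,"z": 0,"twist": 0},
    {"fingers": 0,"x": 0,"y": 0,"z": 0,"twist": 0},
    {"fingers": 0,"x": 0,"y": 0,"z": 0,"twist": 0},
  ],
  grip_force=60,
)

```text
time: 3.8
ee_pos: [0.5927, -0.0304, 0.1241]
tcp_rot: [-16.8, 89.9, -22.9]
wrist_force: [-1.2, -1.5, 5.7]
opening: 0.0125
```

Emit:
jog_arm(
  deltas=[
    {"fingers": 0,"x": 0,"y": 0,"z": -2,"twist": 0},
    {"fingers": 0,"x": 0,"y": 0,"z": -4,"twist": 0},
    {"fingers": 0,"x": 0,"y": 0,"z": -5,"twist": 0},
    {"fingers": 0,"x": 0,"y": 0,"z": -5,"twist": 0},
    {"fingers": 0,"x": 0,"y": 0,"z": -5,"twist": 0},
  ],
  grip_force=60,
)

```text
time: 4.3
ee_pos: [0.5927, -0.0304, 0.1199]
tcp_rot: [-10.6, 89.9, -16.7]
wrist_force: [-2.6, -1.8, 8.1]
opening: 0.0128
```

```bash
python3 - <<'E'
from h import *
o=bot.get_obs();print(o)
E
```

```text
{'time': 4.3, 'q': array([-2.92557029e+00,  1.01699813e+01,  1.63671394e+00,  8.13376817e+01,
       -3.16121013e-02,  3.17041515e+00]), 'qd': array([ 0.07442491, -0.00603647, -0.02222408,  0.12425961,  0.03594628,
       -0.02082023]), 'joint_efforts': array([ 9.30753686e-01, -5.32135355e+01,  4.38214552e+01, -1.31649759e+00,
        4.25376641e-01,  2.20922939e-02]), 'ee_pos': array([ 0.59273769, -0.03044007,  0.11991952]), 'tcp_rot': array([-10.59360623,  89.86713361, -16.68962727]), 'wrist_force': array([-2.61353485, -1.83354094,  8.06521497]), 'torque': array([-0.32897247,  0.71441759,  0.00873336]), 'opening': 0.01279473735446882}
```

Emit:
jog_arm(
  deltas=[
    {"fingers": 0,"x": 0,"y": 0,"z": -2,"twist": 0},
    {"fingers": 0,"x": 0,"y": 0,"z": -4,"twist": 0},
    {"fingers": 0,"x": 0,"y": 0,"z": -5,"twist": 0},
    {"fingers": 0,"x": 0,"y": 0,"z": -5,"twist": 0},
    {"fingers": 0,"x": 0,"y": 0,"z": -5,"twist": 0},
  ],
  grip_force=60,
)

```text
time: 4.8
ee_pos: [0.5927, -0.0304, 0.1162]
tcp_rot: [-6.1, 89.8, -12.2]
wrist_force: [-3.5, -0.9, 10.6]
opening: 0.0128
```

```bash
python3 - <<'E'
from h import *
o=bot.get_obs();print(o['ee_pos'],o['wrist_force'],o['torque'])
W=None
c=viewer.camera("wrist");cv2.imwrite("pics/w3.png",c["image"][:,:,::-1][100:450,150:500])
c=viewer.camera("scene");cv2.imwrite("pics/s3.png",cv2.resize(c["image"][:,:,::-1][170:330,200:400],None,fx=3,fy=3))
E
```

```text
[ 0.59274275 -0.03043065  0.11620825] [-3.48546295 -0.88049443 10.62232713] [-0.28251017  1.03245158  0.03317583]
```

View pics/w3.png

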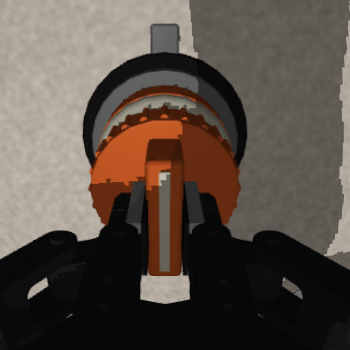

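View pics/s3.png

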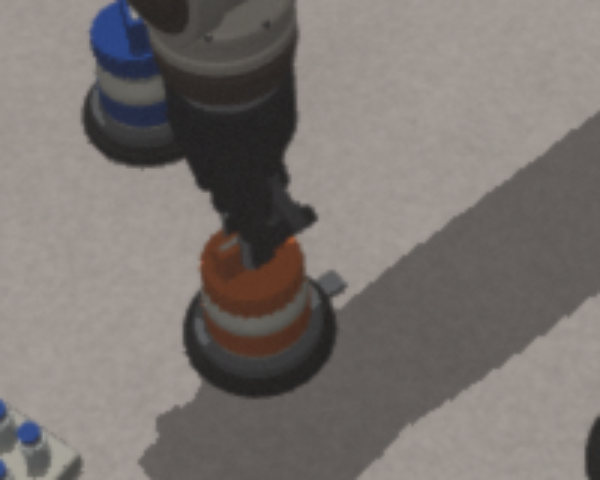

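Emit:
jog_arm(
  deltas=[
    {"fingers": 0,"x": 0,"y": 0,"z": -2,"twist": 0},
    {"fingers": 0,"x": 0,"y": 0,"z": -4,"twist": 0},
    {"fingers": 0,"x": 0,"y": 0,"z": -4.5,"twist": 0},
    {"fingers": 0,"x": 0,"y": 0,"z": -4.5,"twist": 0},
    {"fingers": 0,"x": 0,"y": 0,"z": -4.5,"twist": 0},
  ],
  grip_force=60,
)

```text
time: 5.4
ee_pos: [0.5928, -0.0304, 0.1133]
tcp_rot: [-3.3, 89.7, -9.4]
wrist_force: [-5.2, -1.1, 13.4]
opening: 0.0126
```

```bash
python3 - <<'E'
from h import *
for i in range(3):
    o=bot.get_obs();print(o['ee_pos'],o['wrist_force'],o['torque'])
c=viewer.camera("wrist");cv2.imwrite("pics/w4.png",c["image"][:,:,::-1][100:450,150:500])
E
```

```text
[ 0.59275993 -0.03043006  0.11333122] [-5.16555767 -1.0689714  13.44157963] [-0.22623306  1.19333944  0.02389479]
[ 0.59275993 -0.03043006  0.11333122] [-5.16555767 -1.0689714  13.44157963] [-0.22623306  1.19333944  0.02389479]
[ 0.59275993 -0.03043006  0.11333122] [-5.16555767 -1.0689714  13.44157963] [-0.22623306  1.19333944  0.02389479]
```

View pics/w4.png

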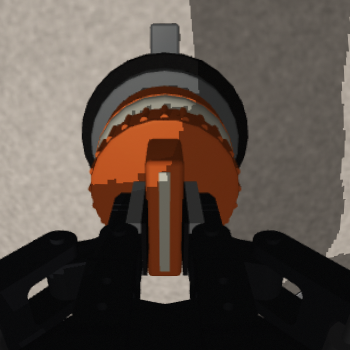

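Force of 13.4 N and a travel of about 10 mm put the cap at the "turns easily" depth, with the bar held squarely. I'll start with a small turn.

Emit:
jog_arm(
  deltas=[
    {"fingers": 0,"x": -0.7,"y": 0,"z": -1.5,"twist": 3},
    {"fingers": 0,"x": -1.4,"y": 0,"z": -1.5,"twist": 7},
    {"fingers": 0,"x": -1.4,"y": 0,"z": -1.5,"twist": 12},
    {"fingers": 0,"x": -1.4,"y": 0,"z": -1.5,"twist": 15},
    {"fingers": 0,"x": -1.4,"y": 0,"z": -1.5,"twist": 15},
  ],
  grip_force=60,
)

```text
time: 5.95
ee_pos: [0.5925, -0.0303, 0.114]
tcp_rot: [-4.8, 89.5, 4.2]
wrist_force: [-0.7, -0.3, 13.5]
opening: 0.0127
```

```bash
python3 - <<'E'
from h import *
o=bot.get_obs();T=tool(o);print(o['ee_pos'],o['wrist_force'],o['torque'],"jaw",np.degrees(np.arctan2(T[1,1],T[0,1])),T[:3,0])
c=viewer.camera("wrist");cv2.imwrite("pics/w5.png",c["image"][:,:,::-1][100:450,150:500])
E
```

```text
[ 0.59245603 -0.03034945  0.11397761] [-0.6761284  -0.31307783 13.51875813] [-0.11858235  0.2561656   0.0133878 ] jaw 99.01355123966701 [ 8.41385169e-03  6.20318605e-04 -9.99964411e-01]
```

View pics/w5.png

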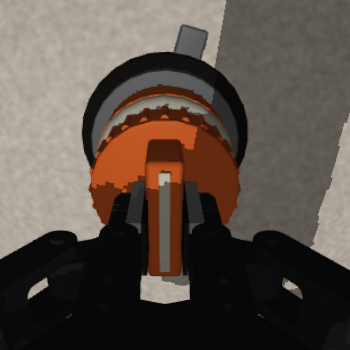

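The cap turned 15° with almost no torque and 13.5 N still pressing. I'll continue to about 77°.

Emit:
jog_arm(
  deltas=[
    {"fingers": 0,"x": 0,"y": 0,"z": -1.4,"twist": 7},
    {"fingers": 0,"x": 0,"y": 0,"z": -1.4,"twist": 14},
    {"fingers": 0,"x": 0,"y": 0,"z": -1.4,"twist": 21},
    {"fingers": 0,"x": 0,"y": 0,"z": -1.4,"twist": 28},
    {"fingers": 0,"x": 0,"y": 0,"z": -1.4,"twist": 32},
    {"fingers": 0,"x": 0,"y": 0,"z": -1.4,"twist": 32},
  ],
  grip_force=60,
)

```text
time: 6.6
ee_pos: [0.5924, -0.0303, 0.1141]
tcp_rot: [-8.0, 89.5, 33.1]
wrist_force: [-4.9, -0.4, 13.3]
opening: 0.013
```

```bash
python3 - <<'E'
from h import *
o=bot.get_obs();T=tool(o);print(o['q'],o['ee_pos'],o['wrist_force'],o['torque'],"jaw",np.degrees(np.arctan2(T[1,1],T[0,1])),T[:3,0])
c=viewer.camera("wrist");cv2.imwrite("pics/w6.png",c["image"][:,:,::-1][100:450,150:500])
E
```

```text
[ -3.06749644   9.89285347   0.67439498  80.34786885   0.31731294
 -44.14808783] [ 0.59240869 -0.03026031  0.11409177] [-4.87775833 -0.37103114 13.33167511] [-0.18117757  1.27949838  0.03838946] jaw 131.08144682927082 [ 0.00785434  0.00512517 -0.99995602]
```

View pics/w6.png

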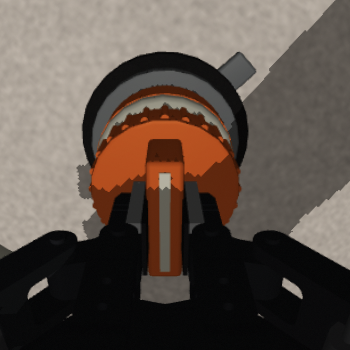

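Emit:
jog_arm(
  deltas=[
    {"fingers": 0,"x": -1,"y": 0,"z": -1.4,"twist": 7},
    {"fingers": 0,"x": -1.4,"y": 0,"z": -1.4,"twist": 14},
    {"fingers": 0,"x": -1.4,"y": 0,"z": -1.4,"twist": 21},
    {"fingers": 0,"x": -1.4,"y": 0,"z": -1.4,"twist": 27},
    {"fingers": 0,"x": -1.4,"y": 0,"z": -1.4,"twist": 31},
    {"fingers": 0,"x": -1.4,"y": 0,"z": -1.4,"twist": 31},
  ],
  grip_force=60,
)

```text
time: 7.25
ee_pos: [0.592, -0.0303, 0.1146]
tcp_rot: [-24.4, 89.4, 47.7]
wrist_force: [-0.7, -0.2, 14.1]
opening: 0.0125
```

```bash
python3 - <<'E'
from h import *
o=bot.get_obs();T=tool(o);print(o['ee_pos'],o['wrist_force'],o['torque'],"jaw",np.degrees(np.arctan2(T[1,1],T[0,1])))
c=viewer.camera("wrist");cv2.imwrite("pics/w7.png",c["image"][:,:,::-1][100:450,150:500])
E
```

```text
[ 0.59198529 -0.03026948  0.11463823] [-0.74784545 -0.21511977 14.13874007] [-0.29291682  0.31549469  0.02061328] jaw 162.11702265278032
```

View pics/w7.png

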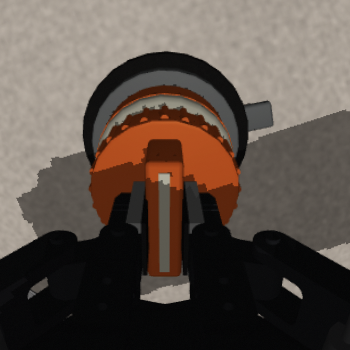

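The gripper has turned 78° (1.36 rad) and the bar is still square in the jaws. I'll ease up, then let go.

Emit:
jog_arm(
  deltas=[
    {"fingers": 0,"x": 0,"y": 0,"z": 2,"twist": 0},
    {"fingers": 0,"x": 0,"y": 0,"z": 5,"twist": 0},
    {"fingers": 0,"x": 0,"y": 0,"z": 8,"twist": 0},
    {"fingers": 0,"x": 0,"y": 0,"z": 8,"twist": 0},
  ],
  grip_force=60,
)

```text
time: 7.7
ee_pos: [0.592, -0.0302, 0.1236]
tcp_rot: [-27.3, 89.3, 44.7]
wrist_force: [-2.3, -1.0, 5.6]
opening: 0.0128
```

Emit:
jog_arm(
  deltas=[
    {"fingers": 1,"x": 0,"y": 0,"z": 0,"twist": 0},
    {"fingers": 1,"x": 0,"y": 0,"z": 0,"twist": 0},
    {"fingers": 1,"x": 0,"y": 0,"z": 0,"twist": 0},
    {"fingers": 1,"x": 0,"y": 0,"z": 0,"twist": 0},
    {"fingers": 1,"x": 0,"y": 0,"z": 0,"twist": 0},
    {"fingers": 1,"x": 0,"y": 0,"z": 0,"twist": 0},
    {"fingers": 1,"x": 0,"y": 0,"z": 0,"twist": 0},
  ],
)

```text
time: 8.4
ee_pos: [0.592, -0.0302, 0.1235]
tcp_rot: [-26.8, 89.3, 45.2]
wrist_force: [0.1, -0.3, 0.4]
opening: 0.0853
```

Emit:
jog_arm(
  deltas=[
    {"fingers": 1,"x": 0,"y": 0,"z": 25,"twist": 0},
    {"fingers": 1,"x": 0,"y": 0,"z": 60,"twist": 0},
    {"fingers": 1,"x": 0,"y": 0,"z": 100,"twist": 0},
    {"fingers": 1,"x": -40,"y": 0,"z": 130,"twist": 0},
    {"fingers": 1,"x": -80,"y": 0,"z": 130,"twist": 0},
    {"fingers": 1,"x": -125,"y": 0,"z": 130,"twist": 0},
    {"fingers": 1,"x": -170,"y": 0,"z": 130,"twist": 0},
    {"fingers": 1,"x": -200,"y": 0,"z": 130,"twist": 0},
    {"fingers": 1,"x": -200,"y": 0,"z": 130,"twist": 0},
  ],
)

```text
time: 9.3
ee_pos: [0.3894, -0.0302, 0.2547]
tcp_rot: [-34.3, 89.2, 37.7]
wrist_force: [0.2, 0.2, 0.9]
opening: 0.0856
```

```bash
python3 - <<'E'
from h import *
print(bot.get_obs()['time'])
out=[]
for n,(x,y) in dict(scene=(285,265),top=(366,210)).items():
    c=viewer.camera(n);im=c["image"][:,:,::-1].copy();cv2.imwrite(f"pics/{n}9.png",im)
    out.append(cv2.resize(im[y-50:y+50,x-65:x+65],(400,308),interpolation=cv2.INTER_CUBIC))
cv2.imwrite("pics/crop9.png",np.hstack(out))
E
```

```text
9.3
```

View pics/crop9.png

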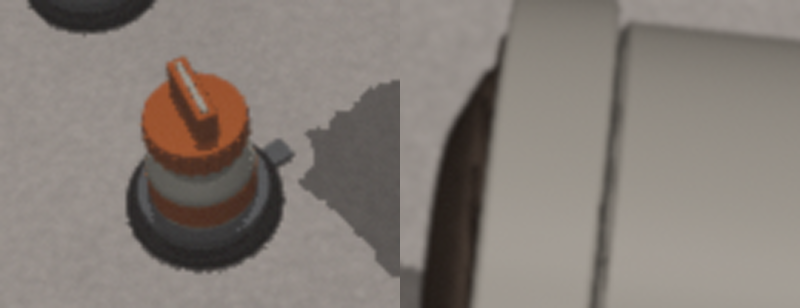

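View pics/top9.png

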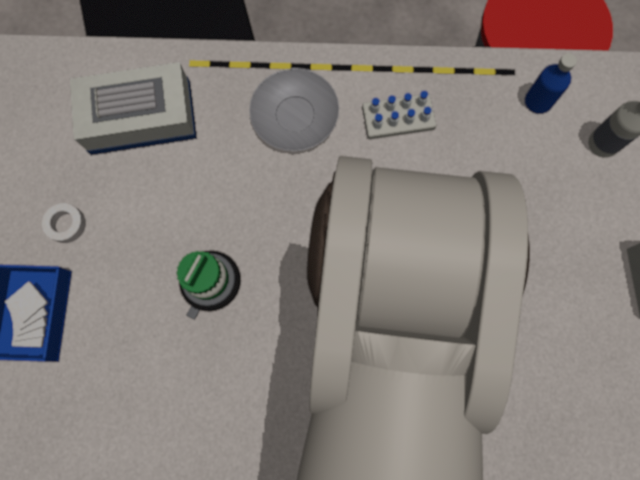

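```bash
python3 - <<'E'
from h import *
c=viewer.camera("scene")
for f in("scene0","scene9"):
    im=cv2.imread(f"pics/{f}.png");hsv=cv2.cvtColor(im,cv2.COLOR_BGR2HSV)
    m=cv2.inRange(hsv,(3,130,60),(18,255,255));k,l,s,ce=cv2.connectedComponentsWithStats(m);j=1+np.argmax(s[1:,4])
    h=cv2.convexHull(np.argwhere(l==j)[:,::-1].astype(np.int32));w=np.zeros_like(m);cv2.fillConvexPoly(w,h,255)
    wl=cv2.bitwise_and(w,cv2.inRange(hsv,(0,0,110),(180,135,255)))
    k2,l2,s2,_=cv2.connectedComponentsWithStats(wl);i=1+np.argmax(s2[1:,4])
    bp=cv2.boxPoints(cv2.minAreaRect(np.argwhere(l2==i)[:,::-1].astype(np.float32)))
    e=sorted([(np.linalg.norm(bp[a]-bp[(a+1)%4]),(bp[a]+bp[(a+1)%4])/2) for a in range(4)],key=lambda t:t[0])[:2]
    col=[(x,np.where(l[:,x]==j)[0].max(),np.where(l[:,x]==j)[0].min()) for x in(268,275,285,292,298) if (l[:,x]==j).any()]
    print(f,s[j],col)
    for z in(.117,.128,.134):
        A,B=[plane(c,*q[1],z) for q in e];print(z,(A+B)/2,np.degrees(np.arctan2(*(A-B)[1::-1]))%180,np.linalg.norm(A-B))
print([np.subtract(proj(c,[.592,-.031,.1+d]),proj(c,[.592,-.031,.1])) for d in(-.011,.006)])
a=cv2.imread("pics/scene0.png");b=cv2.imread("pics/scene9.png")
print(cv2.absdiff(a,b)[150:215,220:270].max(),cv2.absdiff(a,b)[285:345,395:455].max())
E
```

```text
scene0 [267 238  33  35 703] [(268, np.int64(262), np.int64(249)), (275, np.int64(270), np.int64(243)), (285, np.int64(272), np.int64(245)), (292, np.int64(268), np.int64(239)), (298, np.int64(261), np.int64(248))]
0.117 [ 0.58582573 -0.04228645  0.117     ] 174.42960696649905 0.04556304629945605
0.128 [ 0.59080124 -0.03543639  0.128     ] 174.4296069664991 0.04490099585896064
0.134 [ 0.59351516 -0.0317      0.134     ] 174.42960696649894 0.044539877436872356
scene9 [266 234  35  37 818] [(268, np.int64(261), np.int64(247)), (275, np.int64(269), np.int64(235)), (285, np.int64(270), np.int64(239)), (292, np.int64(267), np.int64(241)), (298, np.int64(260), np.int64(246))]
0.117 [ 0.57664997 -0.04181738  0.117     ] 71.9220999952777 0.04811699623765947
0.128 [ 0.58175881 -0.03497414  0.128     ] 71.92209999527786 0.04741783581837823
0.134 [ 0.58454545 -0.03124146  0.134     ] 71.922099995278 0.04703647558967933
[array([0.39604225, 3.22014285]), array([-0.21908006, -1.7812975 ])]
11 10
```

```bash
python3 -c "
from workcell import ticket
print(ticket.job_done())"
```

```text
the job is handed in; nothing more can be done
None
```

The orange cap is open: I gripped its bar, pressed it down, turned it anticlockwise while holding it down, then let go, and it popped up. I handed the job in at about 9.5 s on the robot's clock; no verdict is reported.

- **Pressing:** I read the depth from the spring force, not directly. At 13–14 N that is about 9 mm down, inside the 7–10 mm band where the cap turns easily. I held it through the whole turn.
- **Turning:** The gripper turned 78°. The scene picture afterwards showed the bar turned by 77.5° (1.35 rad), within the 1.2–1.5 target. The torque about the turning axis stayed under about 0.04 N m at every check, so nothing was forced.
- **Popped up:** The edge of the cap rose 1–2 pixels in the scene picture, against 1.8 expected for a full pop-up. Had it stayed caught down, it would have dropped about 3 pixels.
- **Blue and green tubs:** They looked unchanged in the scene view, and the arm is well clear of everything with the gripper open.

**Checks that disagreed or were missing:**
- In the scene view the bar's centre came out about 5 mm off in y from the top and wrist views. I used the top and wrist views.
- The final top view of the orange and blue tubs was hidden by the arm, so the last checks on those rest on the scene view alone.

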